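# Set the tilt table with a wedge gauge

### The job

Set the hinged leaf of the plywood tilt table to 25 degrees with the flatter of the two wooden wedge gauges: stand the gauge on the table's base, nose fully home against the steel stop, let go of it, and fold the stiff leaf down until it bears firmly on the gauge's slope. Then draw the gauge out by its tail, stand it on the bench clear of the table, and let go. Last, press lightly (a few newtons) down on the leaf's free edge for a moment to check that it holds, and leave it at 25 degrees; leave everything else where it is.

Things in the scene. Friction and masses are not known exactly. Their poses are not given: they have to be found in the camera images.
- tilt_table: Fixed plywood base plate, 160 mm wide, 16 mm thick (top at z = 0.016). Origin on the bench right below the hinge axis; y along the hinge, z up, x from the open front towards the hinge. Plate from x = -0.125 (front edge) to +0.045. The hinge axis is at x = 0, z = 0.016. A gauge goes in along +x, under the leaf. Black 26 mm knobs at the hinge's ends, y = +-0.07 to 0.09.
- stop_face (a point): Middle of the front face of the steel stop strip, at the plate's top (tilt_table frame (-0.016, 0, 0.016)). Strip 110 mm wide, 6 mm high and deep. Axes as the table's. A gauge is home when its nose touches this face and it points along the table's x; its slope, prolonged, then meets the hinge axis.
- leaf (a joint): Leaf angle above the plate, rad: 0 flat, 0.436 = 25 degrees, 1.57 upright; it starts leaning back, 1.66 to 1.97. Stiff hinge, 1.0 N m: it stays where left, turns under about 9 N square to it at the free edge, 11 N at 90 mm from the axis (2 to 5 N does not move it); when it bears on a gauge the force rises beyond that: press to 15 to 22 N.
- leaf_edge (a point): Middle of the leaf's free edge, on its outer face (the upper one when folded down). The leaf is a plywood board 130 mm wide along the hinge, 12 mm thick; its underside plane passes through the hinge axis, the free edge is 110 mm from the axis and points to the table's -x at angle 0. Site axes: those of the leaf (the table's at angle 0).
- flat_gauge_body (a point): The flatter gauge: wooden wedge on a tail bar, at the place to grip the body, 17 mm above its underside. x to the thin nose, z up. Upright sides 40 mm apart (y). Wedge from 28 mm behind to 56 mm ahead (nose); 25 degree slope, 8 mm high at the nose, 34 mm at this point, 47 mm at the back. 100 g. Starts in the rack, tail between blocks: only the body can be gripped there.
- flat_gauge_tail (a point): Place to pinch the flat gauge's tail, a bar 20 mm wide, 22 mm high, 85 mm long behind the wedge along its bottom; 88 mm behind the body point, 11 mm above the underside, 43 mm ahead of the bar's end. Axes as the gauge's. Under the folded leaf only the tail can be gripped; it then overhangs the plate's front.
- flat_gauge_nose (a point): Bottom middle of the flat gauge's nose face, 56 mm ahead of the body point, at the underside. Axes as the gauge's.
- steep_gauge_body (a point): The other gauge, same make but with a 38 degree slope and 78 mm high at the back; beside the flat one in the rack, on either side, 104 mm between centres. Not to be used or disturbed.
- rack: Fixed plywood rack, floor 6 mm thick. Origin on the bench midway between the gauges' stations at y = +-0.052; x along the gauges to their noses. Floor from x = -0.135 to +0.06, y = +-0.105; tail blocks, 30 mm high over the bench, from x = -0.135 to -0.047.
- glue_mid (a point): Bystander: white glue bottle, 56 mm across, 160 mm high; its middle.
- tape_mid (a point): Bystander: grey roll of tape lying flat, 90 mm across, 25 mm high; its middle.
- driver_grip (a point): Bystander: screwdriver lying on the bench; on its handle.
- offcut_mid (a point): Bystander: wood offcut, 90 x 45 x 30 mm; its middle.
- tin_mid (a point): Bystander: steel tin, 70 mm across, 80 mm high; its middle.
Things that resemble listed ones, but are neither listed nor needed, are in the scene too. What is shaped like the part that bears flat_gauge_body but turquoise is not meant.

How it is judged:
By the outcome, as a careful person would: the job done as asked, in the order asked, and still so for the second after the job is handed in, with the robot touching nothing.
It also fails if it takes over 72 s, if anything falls off the work surface, if the arm or the gripper's body presses on something with over 40 N, if the wrist force passes 120 N, or if a joint passes its speed limit or range.

### The arm

A 6-joint arm with a two-finger parallel gripper is mounted at the origin on the work surface. World frame = base frame: x ahead of the robot, y to its left, z up, the work surface at z = 0. Lengths are in m, angles in degrees, forces in N, time in s.
With the tool pointing down it reaches from about 0.375 to 0.9 m from the base axis. Payload 3.1 kg.
Tool frame: the origin (TCP) lies on the centre line of the jaws, within the pads' length; the fingertips stand 25 mm ahead of it and the grasp point (between the pads) lies 6 mm ahead of it; z points along the fingers, y is the line along which they close (so a half turn about z gives the same grasp; the last joint's range is limited). The gripper opens to 87 mm and grips with 3 to 60 N. Pads are 19 mm wide; open, the fingers measure 117 mm over their backs; the gripper's body (75 mm by 190 mm) begins 51 mm behind the grasp point.
Start: joints at [-81.331, 30.224, 82.088, -0, 67.689, -10.227], TCP at [0.202, -0.591, 0.248] pointing down, gripper open.
Joint ranges: [-176.69, 176.69], [-43.24, 126.21], [12.49, 139.97], [-82, 262], [0, 151.66], [-163.58, 163.58]. Speed limits (degrees/s): [159.86, 159.86, 180, 180, 180, 180].

### API

Orientations are given as a 3x3 rotation matrix whose columns are the frame's x, y, z axes.
In Python, from rig import * gives the robot as it stands.
- The arm moves only by the tool step_arm, never from a script. Its argument "steps" is a list of rows, each a list of 7 numbers: the shift along the tool's x, y, z normalised to -1 to 1, where 1 is 0.3 m, then the turn, a rotation vector about the tool's x, y, z normalised to -1 to 1, where 1 is 45 degrees, then the gripper's target within -1 to 1 (shut at 1, half-way at 0, fully open at -1). A call has 1 to 8 rows; each row is the pose to reach, as a shift and turn from the pose commanded when the call began, along the tool's axes at that moment; what a row does not reach only later rows make up. A row lasts 1/12 s, in which the tool goes at most 41.7 mm and 7.16 degrees, less where a joint would pass 70% of its speed; a pose out of reach is approached as far as the arm can. A call with a number of a shift or a turn outside -1 to 1 is refused whole. A call with a gripper value outside its range is refused whole. The fingers move at their own pace and stop on an object; the grip force is fixed at half the most. Time passes only in rows, so rows that repeat a pose let the fingers close. It gives the time, the measured TCP pose, the force, the opening and the grip force at its end, in the units of the state.
- read_state(): the state, without advancing time (a new reading comes with each control period).
- capture(name): name is "scene" or "side" or "wrist"; returns a dict with "image" (480x640x3 uint8, red, green, blue), "vertical_fov" (degrees; the focal length in pixels is half the picture's height over the tangent of half this angle, whatever the lens; pixels are square), "cx", "cy" (the principal point, pixels), "k1" (the pictures are not rectified: a ray, as slopes to the right and down, at radius r is drawn at 1 + k1 r^2 times it, then the intrinsics apply), "world_from_camera" (4x4, takes a point from camera to world coordinates); the wrist camera has in their place "T_tool_cam" (4x4, takes a point from camera to tool coordinates, whose origin is the TCP and whose axes are the flange's). Camera axes: x right, y down, z forward; pixel columns grow to the right and rows downward; lengths in m; the calibration is good to about 2 mm. A picture is of the moment at which its call begins: read the wrist's pose just before it. There is no depth.
- hand_in(): hands the job in; it is judged then, once.
The state is a dict: "time_s": time; "joint_positions": joint angles; "qvel": joint speeds; "tau": joint torques, N m; "position": TCP position; "tcp_rot": TCP orientation; "force": force on the tool from outside, world axes, zero at the start; "moment": the same for the moment, N m; "opening": opening from 0.0 (shut) to 1.0 (fully open); "grasp_force": force on a finger pad.
Only numpy, scipy, OpenCV 4.12 (cv2) and the standard library are available. Lean on these libraries where they do the work, as an engineer would, in place of code of your own. Each camera call takes 0.05 s, during which the arm holds its last target. There are 200 camera calls.

## Working session

There is one attempt and no reset: what is moved stays moved. The work goes in short steps, Python scripts to look and compute and a tool call to move; the robot and the scene stay as the last step left them, time stands still between calls to the robot, and variables do not carry over. Pictures are saved under pics/ and viewed, at most 12 in all, crops included, and the job is handed in when it is done.

Besides the shell and the picture viewer there is one more tool, called as a command line: name --pt "numbers of a row" for each row, then --argument value for the rest. step_arm: Moves the arm, as the interface text tells. Scaled input: -1 to 1 covers 0.3 m each way for a shift and 45 degrees each way for a turn. Its arguments: {"type":"object","properties":{"steps":{"type":"array"}},"required":["steps"]}

```bash
ls; mkdir -p pics; python3 - <<'E'
from rig import *
import cv2,pickle
d={}
for n in ("scene","side"):
    c=capture(n); d[n]=c; cv2.imwrite(f"pics/{n}0.png",c["image"][:,:,::-1])
    print(n,{k:v for k,v in c.items() if k!="image"})
s=read_state(); c=capture("wrist"); d["wrist"]=c; d["s"]=s
print({k:v for k,v in c.items() if k!="image"}); print(s)
cv2.imwrite("pics/wrist0.png",c["image"][:,:,::-1])
pickle.dump(d,open("d0.pkl","wb"))
E
```

```text
pics
scene {'vertical_fov': 52.48970463206261, 'cx': 314.33777426041456, 'cy': 238.3395803319896, 'k1': -0.0077406907388643245, 'world_from_camera': array([[ 0.76213301,  0.37335629, -0.52892188,  1.0376445 ],
       [ 0.64733053, -0.42582958,  0.63216482, -0.58315333],
       [ 0.01079213, -0.82418095, -0.5662237 ,  0.6347248 ],
       [ 0.        ,  0.        ,  0.        ,  1.        ]])}
side {'vertical_fov': 42.99927830907051, 'cx': 333.17000892623656, 'cy': 230.9473159691047, 'k1': -0.10537177576383391, 'world_from_camera': array([[-0.73949915, -0.51632627,  0.43191224, -0.03910463],
       [-0.67315125,  0.56996923, -0.47117138,  0.62509515],
       [-0.00289852, -0.6391731 , -0.76905744,  1.09549534],
       [ 0.        ,  0.        ,  0.        ,  1.        ]])}
{'vertical_fov': 63.40724557149621, 'cx': 313.31800513318433, 'cy': 241.85489088684142, 'k1': 0.015201001783769381, 'T_tool_cam': array([[ 9.39719474e-04, -9.56093550e-01, -2.93060132e-01,
         8.00592492e-02],
       [ 9.99999394e-01,  1.06652803e-03, -2.72918963e-04,
        -6.56394765e-04],
       [ 5.7349290
[... 251 characters left out ...]
6078756e-03,
        6.76907656e+01, -1.02283579e+01]), 'qvel': array([-0.06229071, -0.19457503, -0.17012047,  0.08397111,  0.01794133,
       -0.02556201]), 'tau': array([-1.90542323e-04, -4.40986025e+01, -1.77151179e+01,  6.35068375e-02,
        5.33933763e-02, -3.92071365e-05]), 'position': array([ 0.20231681, -0.59067936,  0.24664441]), 'tcp_rot': array([[ 9.46102952e-01,  3.23865845e-01, -3.44026490e-04],
       [ 3.23865866e-01, -9.46100885e-01,  2.00380210e-03],
       [ 3.23479295e-04, -2.00722152e-03, -9.99997933e-01]]), 'force': array([ 0.02304207,  0.09997108, -1.05920563]), 'moment': array([-0.00268907,  0.0702078 ,  0.01551142]), 'grasp_force': 0.0, 'opening': 1.002594729945234}
```

View pics/scene0.png

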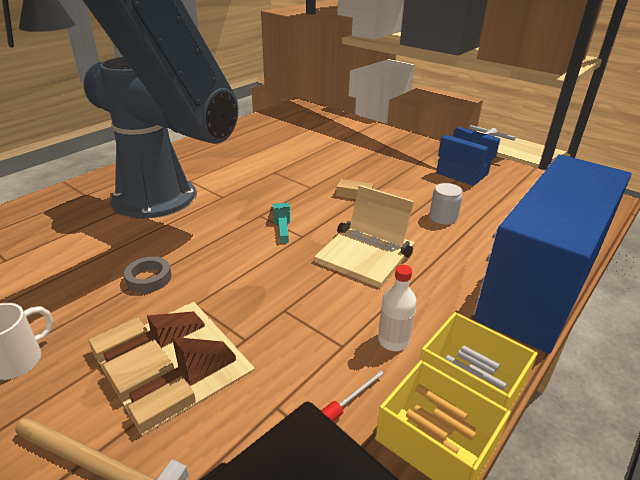

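View pics/side0.png

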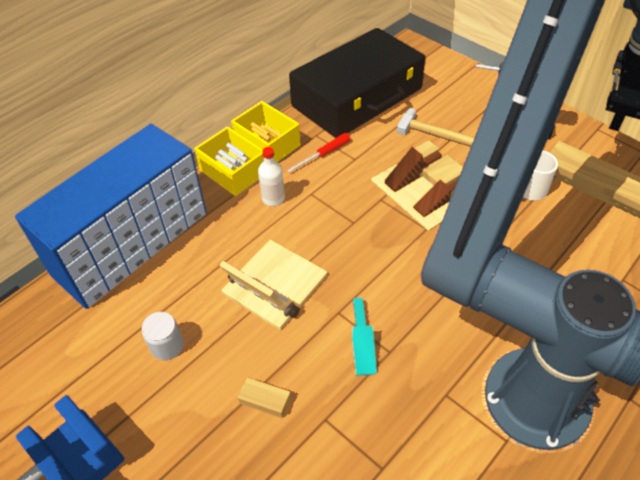

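Scene: the rack is at about (170,365), with the flat gauge on the left/far side (180,325) and the steep one nearer the camera (205,360). The table is at (365,245) with its leaf up, open front toward lower-left/near. Side view: rack at (430,185), table at (275,280), turquoise lookalike at (365,340).

View pics/wrist0.png

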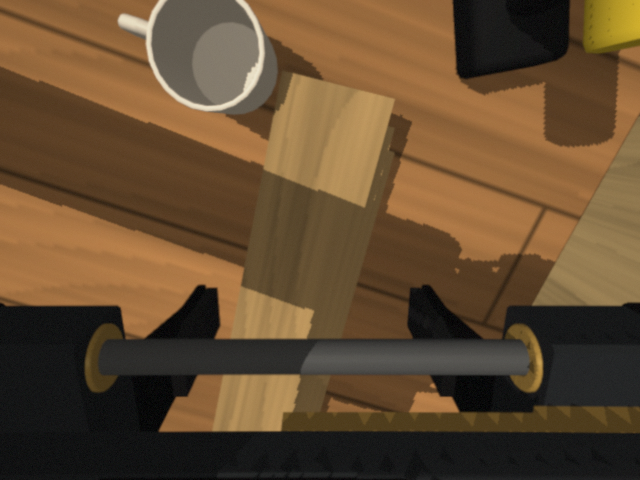

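```bash
cat > h.py <<'E'
import numpy as np, cv2, pickle
def K(c):
    f=240/np.tan(np.radians(c["vertical_fov"]/2)); return np.array([[f,0,c["cx"]],[0,f,c["cy"]],[0,0,1.]]), np.array([c["k1"],0,0,0.])
def pose(c,s=None):
    if "world_from_camera" in c: return c["world_from_camera"]
    T=np.eye(4); T[:3,:3]=s["tcp_rot"]; T[:3,3]=s["position"]; return T@c["T_tool_cam"]
def ray(c,uv,s=None):
    k,d=K(c); uv=np.asarray(uv,float).reshape(-1,1,2)
    n=cv2.undistortPoints(uv,k,d)[:,0]; T=pose(c,s)
    return T[:3,3], np.c_[n,np.ones(len(n))]@T[:3,:3].T
def onz(c,uv,z,s=None):
    o,r=ray(c,uv,s); return o+r*((z-o[2])/r[:,2])[:,None]
def proj(c,P,s=None):
    k,d=K(c); T=np.linalg.inv(pose(c,s)); P=np.asarray(P,float).reshape(-1,3)
    return cv2.projectPoints(P,cv2.Rodrigues(T[:3,:3])[0],T[:3,3],k,d)[0][:,0]
def tri(obs): # obs: list (c,uv,s)
    A=np.zeros((3,3));b=np.zeros(3)
    for c,uv,s in obs:
        o,r=ray(c,uv,s); r=r[0]/np.linalg.norm(r[0]); M=np.eye(3)-np.outer(r,r); A+=M;b+=M@o
    return np.linalg.solve(A,b)
E
python3 - <<'E'
from h import *
d=pickle.load(open("d0.pkl","rb"))
c=d["scene"]; s=d["side"]
print("rack scene z6:",onz(c,[[253,370],[138,432],[90,345],[195,303]],0.006).round(3).tolist())
print("rack side z6:",onz(s,[[373,183],[428,226]],0.006).round(3).tolist())
print("table scene z16:",onz(c,[[315,260],[383,283]],.016).round(3).tolist())
print("table side z16:",onz(s,[[270,241],[327,275]],.016).round(3).tolist())
print("knobs",tri([(c,[344,228],0),(s,[229,284],0)]),tri([(c,[344,228],0),(s,[291,310],0)]),tri([(c,[406,250],0),(s,[229,284],0)]))
E
```

```text
rack scene z6: [[0.621, -0.237, 0.006], [0.578, -0.424, 0.006], [0.37, -0.383, 0.006], [0.42, -0.197, 0.006]]
rack side z6: [[0.604, -0.224, 0.006], [0.418, -0.203, 0.006]]
table scene z16: [[0.513, 0.047, 0.016], [0.664, 0.078, 0.016]]
table side z16: [[0.654, 0.082, 0.016], [0.493, 0.065, 0.016]]
knobs [0.55405185 0.1988766  0.05414178] [0.48656194 0.18213418 0.01867636] [0.63545283 0.21958971 0.00730784]
```

Wrist: plank and mug under the tool, not relevant; the gripper fills rows >300. Next I look at the rack from above.

step_arm --pt "0.62 -0.28 -0.17 0 0 -0.89 -1" --pt "0.62 -0.28 -0.17 0 0 -0.89 -1" --pt "0.62 -0.28 -0.17 0 0 -0.89 -1" --pt "0.62 -0.28 -0.17 0 0 -0.89 -1" --pt "0.62 -0.28 -0.17 0 0 -0.89 -1" --pt "0.62 -0.28 -0.17 0 0 -0.89 -1" --pt "0.62 -0.28 -0.17 0 0 -0.89 -1"

```text
time_s: 0.73
position: [0.3531, -0.4497, 0.2993]
tcp_rot: [[0.511, 0.86, 0.0], [0.86, -0.511, -0.001], [-0.0, 0.001, -1.0]]
force: [-0.2, 1.1, 0.5]
opening: 1.001
grasp_force: 0.0
```

step_arm --pt "0.66 0.19 -0.1 0 0 -0.89 -1" --pt "0.66 0.19 -0.1 0 0 -0.89 -1" --pt "0.66 0.19 -0.1 0 0 -0.89 -1" --pt "0.66 0.19 -0.1 0 0 -0.89 -1" --pt "0.66 0.19 -0.1 0 0 -0.89 -1" --pt "0.66 0.19 -0.1 0 0 -0.89 -1" --pt "0.66 0.19 -0.1 0 0 -0.89 -1" --pt "0.66 0.19 -0.1 0 0 -0.89 -1"

```text
time_s: 1.4
position: [0.5016, -0.312, 0.3278]
tcp_rot: [[-0.153, 0.988, -0.002], [0.988, 0.153, 0.0], [0.0, -0.002, -1.0]]
force: [0.2, -0.3, 0.7]
opening: 1.002
grasp_force: 0.0
```

```bash
cat >> h.py <<'E'
def snap(n):
    from rig import capture, read_state
    s=read_state(); c=capture("wrist"); pickle.dump((s,c),open(n+".pkl","wb")); cv2.imwrite(f"pics/{n}.png",c["image"][:,:,::-1])
    x=s["tcp_rot"]; print(s["time_s"],s["position"].round(4),"yaw",np.degrees(np.arctan2(x[1,0],x[0,0])).round(2),s["joint_positions"].round(1)); return s,c
E
python3 -c "from h import *; snap('rack1')"
```

```text
1.4 [ 0.5016 -0.312   0.3278] yaw 98.78 [-42.7  23.   81.4  -0.1  75.8 -51.5]
```

View pics/rack1.png

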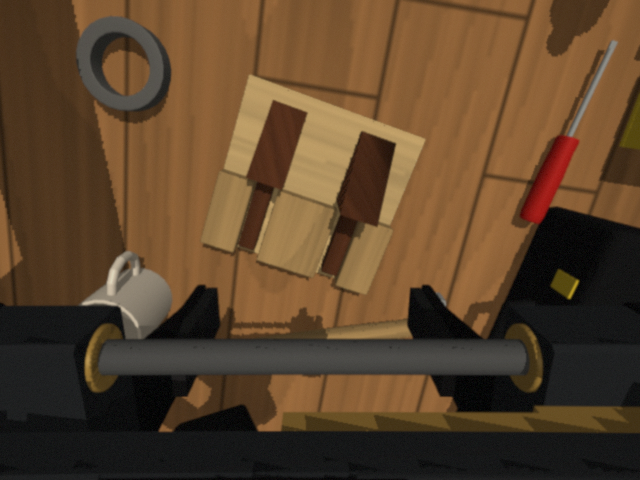

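Rack front corners at about (250,76) and (425,138). Flat gauge on the left with nose corners ~(272,100), (307,111); the steep one is on the right (370,175), screwdriver and tape well clear.

```bash
python3 - <<'E'
from h import *
s,c=pickle.load(open("rack1.pkl","rb"))
hsv=cv2.cvtColor(c["image"],cv2.COLOR_RGB2HSV)
roi=np.zeros((480,640),np.uint8); roi[70:285,200:430]=1
m=((hsv[...,2]<115)&(hsv[...,1]>90)).astype(np.uint8)*roi
# restrict to rack polygon
poly=np.zeros_like(m); cv2.fillConvexPoly(poly,np.array([[252,80],[421,141],[366,288],[206,240]]),1)
m=cv2.morphologyEx(m*poly,cv2.MORPH_OPEN,np.ones((3,3)))
n,l,st,ce=cv2.connectedComponentsWithStats(m)
for i in range(1,n):
    if st[i,4]<300: continue
    k=cv2.findContours((l==i).astype(np.uint8),0,1)[0][0]
    print(st[i].tolist(),cv2.approxPolyDP(k,3,True)[:,0].tolist())
f=onz(c,[[250,76],[425,138]],.006,s); v=f[1]-f[0]; print("rack front",f.round(4),np.linalg.norm(v),"xdir yaw",np.degrees(np.arctan2(v[1],v[0]))+90)
a=onz(c,[[272,100],[307,111]],.014,s); print("nose",a.round(4),np.linalg.norm(a[1]-a[0]))
E
```

```text
[235, 101, 71, 153, 4612] [[275, 101], [246, 176], [252, 190], [235, 249], [253, 253], [269, 201], [282, 191], [305, 112]]
[319, 132, 77, 148, 5231] [[364, 132], [359, 135], [332, 206], [330, 242], [319, 274], [333, 275], [335, 279], [353, 238], [360, 236], [365, 223], [378, 224], [395, 145]]
rack front [[ 0.4122 -0.1944  0.006 ]
 [ 0.6159 -0.2287  0.006 ]] 0.20657359963570085 xdir yaw 80.43962569731254
nose [[ 0.4397 -0.2153  0.014 ]
 [ 0.4791 -0.2206  0.014 ]] 0.03969463550781893
```

step_arm --pt "0.154 -0.15 0.2 0 0 0.41 -1" --pt "0.154 -0.15 0.4 0 0 0.41 -1" --pt "0.154 -0.15 0.6 0 0 0.41 -1" --pt "0.154 -0.15 0.727 0 0 0.41 -1" --pt "0.154 -0.15 0.727 0 0 0.41 -1" --pt "0.154 -0.15 0.727 0 0 0.41 -1" --pt "0.154 -0.15 0.727 0 0 0.41 -1"

```text
time_s: 2.03
position: [0.4455, -0.271, 0.1052]
tcp_rot: [[0.17, 0.985, -0.01], [0.985, -0.17, 0.009], [0.007, -0.012, -1.0]]
force: [-0.9, 1.6, -0.5]
opening: 0.998
grasp_force: 0.0
```

```bash
python3 - <<'E'
from h import *
s,c=snap('rack2')
d=np.array([.165,.986,0]);l=np.array([-.986,.165,0]);B=np.array([.4502,-.2732,.006])
print(proj(c,[B+.056*d+.02*l+[0,0,.008],B+.056*d-.02*l+[0,0,.008]],s))
E
```

```text
2.0333 [ 0.4455 -0.271   0.1052] yaw 80.23 [-43.6  35.2 103.3  -0.   42.3 -33.8]
[[290.59972779 171.60498992]
 [359.3652414  171.42546418]]
```

View pics/rack2.png

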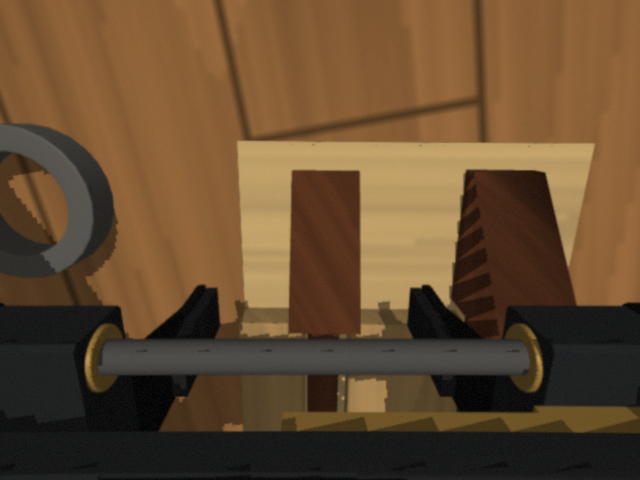

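The gauge sits centred exactly as predicted (nose corners 290/360, row 171). Descend, close, lift.

step_arm --pt "0 0 0.11 0 0 0 -1" --pt "0 0 0.17 0 0 0 -1" --pt "0 0 0.22 0 0 0 -1" --pt "0 0 0.22 0 0 0 1" --pt "0 0 0.22 0 0 0 1" --pt "0 0 0.22 0 0 0 1" --pt "0 0 0.22 0 0 0 1" --pt "0 0 0.22 0 0 0 1"

```text
time_s: 2.75
position: [0.4512, -0.2736, 0.046]
tcp_rot: [[0.165, 0.986, 0.002], [0.986, -0.165, -0.002], [-0.002, 0.002, -1.0]]
force: [-0.1, -0.1, -0.6]
opening: 0.709
grasp_force: 0.0
```

step_arm --pt "0 0 0 0 0 0 1" --pt "0 0 0 0 0 0 1" --pt "0 0 0 0 0 0 1" --pt "0 0 0 0 0 0 1"

```text
time_s: 3.08
position: [0.4506, -0.2728, 0.0448]
tcp_rot: [[0.164, 0.986, 0.0], [0.986, -0.164, -0.0], [-0.0, 0.0, -1.0]]
force: [-1.3, 0.8, 3.2]
opening: 0.459
grasp_force: 30.0
```

step_arm --pt "0 0 -0.05 0 0 0 1" --pt "0 0 -0.13 0 0 0 1" --pt "0 0 -0.25 0 0 0 1" --pt "0 0 -0.37 0 0 0 1" --pt "0 0 -0.5 0 0 0 1" --pt "0 0 -0.63 0 0 0 1" --pt "0 0 -0.75 0 0 0 1" --pt "0 0 -0.83 0 0 0 1"

```text
time_s: 3.75
position: [0.451, -0.2731, 0.297]
tcp_rot: [[0.164, 0.986, 0.003], [0.986, -0.164, -0.003], [-0.002, 0.004, -1.0]]
force: [-0.2, -0.3, -1.7]
opening: 0.464
grasp_force: 29.9
```

step_arm --pt "0.13 0.03 -0.03 0 0 -0.06 1" --pt "0.26 0.06 -0.06 0 0 -0.12 1" --pt "0.39 0.09 -0.1 0 0 -0.18 1" --pt "0.52 0.12 -0.13 0 0 -0.24 1" --pt "0.65 0.15 -0.16 0 0 -0.3 1" --pt "0.78 0.18 -0.2 0 0 -0.36 1" --pt "0.9 0.21 -0.22 0 0 -0.42 1" --pt "1 0.22 -0.23 0 0 -0.44 1"

```text
time_s: 4.42
position: [0.566, 0.015, 0.3632]
tcp_rot: [[-0.183, 0.983, 0.002], [0.983, 0.183, 0.0], [0.0, 0.002, -1.0]]
force: [-0.2, -0.8, -1.8]
opening: 0.459
grasp_force: 29.9
```

step_arm --pt "0 0 0 0 0 0 1" --pt "0 0 0 0 0 0 1" --pt "0 0 0 0 0 0 1"

```text
time_s: 4.67
position: [0.5641, 0.0122, 0.3616]
tcp_rot: [[-0.18, 0.984, -0.002], [0.984, 0.18, -0.0], [-0.0, -0.002, -1.0]]
force: [0.5, -0.2, -0.9]
opening: 0.459
grasp_force: 29.9
```

```bash
python3 -c "from h import *; snap('tab1')"
```

```text
4.6667 [0.5641 0.0122 0.3616] yaw 100.37 [-10.1  19.   82.2  -0.   78.9 -20.4]
```

View pics/tab1.png

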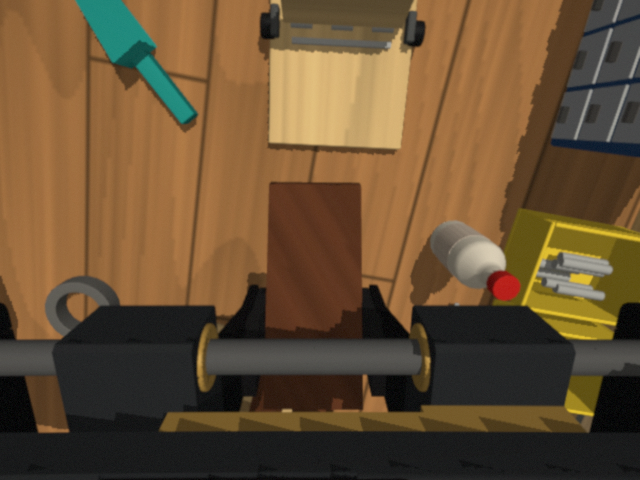

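Table's top front corners at about (269,147) and (400,149), the stop strip at row ~44-48, knobs at (270,24) and (416,33). The gauge is held straight with nose at row 183; the glue bottle is at right (465,255).

```bash
python3 - <<'E'
from h import *
s,c=pickle.load(open("tab1.pkl","rb"))
im=c["image"]; hsv=cv2.cvtColor(im,cv2.COLOR_RGB2HSV); g=cv2.GaussianBlur(im[...,2].astype(float),(3,3),0)
def fit(pts):
    vx,vy,x0,y0=cv2.fitLine(np.float32(pts),cv2.DIST_HUBER,0,.01,.01).ravel(); return np.array([x0,y0]),np.array([vx,vy])
# front edge: max vertical gradient (rows 135..160), sides: horizontal gradient
gy=cv2.Sobel(g,-1,0,1); gx=cv2.Sobel(g,-1,1,0)
F=[(u,135+np.argmax(abs(gy[135:160,u]))) for u in range(280,392,4)]
L=[(255+np.argmax(abs(gx[v,255:285])),v) for v in range(65,142,4)]
R=[(390+np.argmax(abs(gx[v,390:422])),v) for v in range(65,142,4)]
S=[(u,42+np.argmax(abs(gy[42:60,u]))) for u in range(296,386,5)]
print(S,L[::4],R[::4],F[::5])
def w(P,z): return onz(c,P,z,s)[:,:2]
out={}
for n,P,z in(("F",F,.016),("L",L,.016),("R",R,.016),("S",S,.016)):
    p,d=fit(w(P,z)); out[n]=(p,d); print(n,p.round(4),np.degrees(np.arctan2(d[1],d[0])).round(2))
x=lambda a,b: out[a][0]+out[a][1]*np.linalg.solve(np.c_[out[a][1],-out[b][1]],out[b][0]-out[a][0])[0]
a,b=x("F","L"),x("F","R"); print("corners",a.round(4),b.round(4),np.linalg.norm(a-b))
p,d=out["S"]; nrm=np.array([-d[1],d[0]]); print("front->stop dist",abs(nrm@(p-out["F"][0])))
R_=s["tcp_rot"]; N=onz(c,[[271,183],[361,184]],s["position"][2]-.0388+.008,s); print("nose in tool",((N-s["position"])@R_).round(4))
E
```

```text
[(296, np.int64(51)), (301, np.int64(50)), (306, np.int64(51)), (311, np.int64(52)), (316, np.int64(50)), (321, np.int64(51)), (326, np.int64(52)), (331, np.int64(51)), (336, np.int64(52)), (341, np.int64(53)), (346, np.int64(52)), (351, np.int64(53)), (356, np.int64(54)), (361, np.int64(53)), (366, np.int64(54)), (371, np.int64(54)), (376, np.int64(54)), (381, np.int64(52))] [(np.int64(270), 65), (np.int64(269), 81), (np.int64(270), 97), (np.int64(269), 113), (np.int64(269), 129)] [(np.int64(409), 65), (np.int64(408), 81), (np.int64(406), 97), (np.int64(404), 113), (np.int64(402), 129)] [(280, np.int64(143)), (300, np.int64(144)), (320, np.int64(145)), (340, np.int64(146)), (360, np.int64(147)), (380, np.int64(148))]
F [0.5772 0.0705] 7.76
L [0.4942 0.096 ] -81.56
R [0.6488 0.1362] -82.26
S [0.5622 0.1712] 8.16
corners [0.4996 0.06  ] [0.6563 0.0813] 0.15815338
front->stop dist 0.10181185
nose in tool [[ 0.0565 -0.019   0.0308]
 [ 0.0562  0.0198  0.0308]]
```

```bash
python3 - <<'E'
from h import *
s,c=pickle.load(open("tab1.pkl","rb")); im=c["image"]
for u in (300,340): print(u,[(v,im[v,u].tolist()) for v in list(range(138,154))]); print([(v,im[v,u].tolist()) for v in range(30,58)])
cv2.imwrite("pics/crop.png",cv2.resize(im[0:160,250:430,::-1],None,fx=4,fy=3.7,interpolation=cv2.INTER_CUBIC))
E
```

```text
300 [(138, [214, 178, 117]), (139, [213, 177, 117]), (140, [214, 179, 116]), (141, [215, 179, 118]), (142, [209, 174, 114]), (143, [182, 151, 98]), (144, [132, 107, 70]), (145, [92, 70, 40]), (146, [86, 62, 37]), (147, [84, 59, 34]), (148, [84, 58, 33]), (149, [95, 66, 39]), (150, [122, 84, 49]), (151, [146, 103, 61]), (152, [153, 108, 63]), (153, [152, 106, 60])]
[(30, [118, 98, 63]), (31, [117, 98, 65]), (32, [116, 96, 64]), (33, [119, 98, 64]), (34, [118, 98, 63]), (35, [117, 99, 67]), (36, [111, 96, 69]), (37, [106, 98, 83]), (38, [100, 98, 91]), (39, [97, 97, 93]), (40, [96, 96, 92]), (41, [97, 96, 92]), (42, [94, 93, 89]), (43, [90, 86, 78]), (44, [99, 87, 67]), (45, [112, 94, 63]), (46, [116, 97, 62]), (47, [117, 96, 62]), (48, [124, 103, 66]), (49, [153, 127, 82]), (50, [189, 157, 103]), (51, [207, 172, 113]), (52, [212, 175, 116]), (53, [212, 175, 114]), (54, [212, 176, 116]), (55, [213, 177, 115]), (56, [211, 176, 115]), (57, [211, 175, 115])]
340 [(138, [217, 181, 119]), (139, [216, 179, 116]), (140, [218, 180, 118]), (141, [217, 181, 117]), (142, [216, 178, 116]), (143, [218, 182, 120]), (144, [213, 176, 116]), (145, [181, 150, 98]), (146, [133, 107, 70]), (147, [96, 71, 43]), (148, [92, 64, 38]), (149, [88, 59, 34]), (150, [89, 62, 35]), (151, [100, 68, 39]), (152, [133, 91, 53]), (153, [154, 106, 62])]
[(30, [101, 88, 66]), (31, [116, 96, 66]), (32, [121, 100, 67]), (33, [121, 99, 66]), (34, [121, 100, 66]), (35, [120, 100, 65]), (36, [122, 102, 68]), (37, [120, 100, 67]), (38, [116, 100, 72]), (39, [107, 97, 82]), (40, [101, 98, 91]), (41, [96, 95, 92]), (42, [96, 97, 91]), (43, [97, 95, 91]), (44, [92, 91, 86]), (45, [90, 86, 77]), (46, [100, 89, 68]), (47, [115, 97, 64]), (48, [120, 99, 65]), (49, [117, 97, 63]), (50, [120, 100, 66]), (51, [122, 102, 67]), (52, [133, 110, 73]), (53, [169, 140, 92]), (54, [208, 171, 113]), (55, [218, 180, 119]), (56, [218, 180, 118]), (57, [218, 183, 120])]
```

View pics/crop.png

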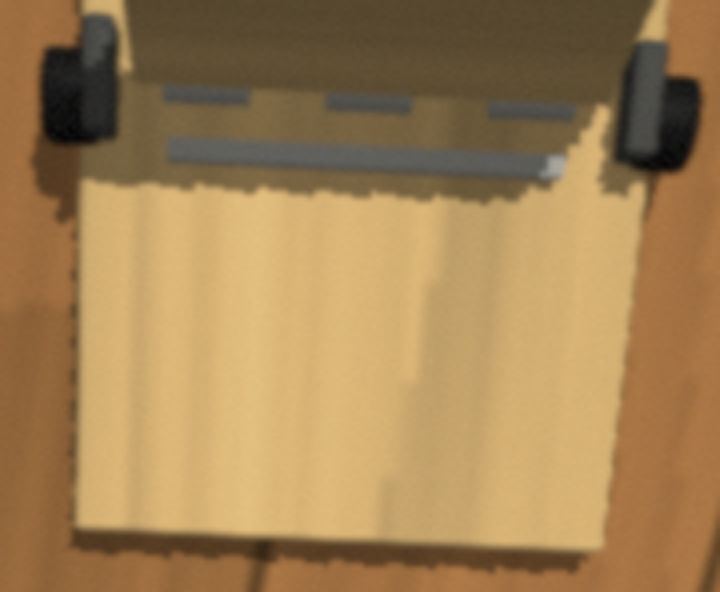

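The strip's front edge is rows 43-46 and the dark band ahead of it is shadow, so front edge to stop = 0.11 m as expected. Move in above the plate.

step_arm --pt "0.294 0.085 0.13 0 0 0.053 1" --pt "0.294 0.085 0.26 0 0 0.053 1" --pt "0.294 0.085 0.39 0 0 0.053 1" --pt "0.294 0.085 0.52 0 0 0.053 1" --pt "0.294 0.085 0.65 0 0 0.053 1" --pt "0.294 0.085 0.78 0 0 0.053 1" --pt "0.294 0.085 0.88 0 0 0.053 1" --pt "0.294 0.085 0.955 0 0 0.053 1"

```text
time_s: 5.38
position: [0.5728, 0.102, 0.073]
tcp_rot: [[-0.136, 0.991, -0.003], [0.991, 0.136, -0.0], [0.0, -0.003, -1.0]]
force: [0.1, -0.1, -0.9]
opening: 0.457
grasp_force: 29.9
```

step_arm --pt "0 0 0 0 0 0 1" --pt "0 0 0 0 0 0 1" --pt "0 0 0 0 0 0 1"

```text
time_s: 5.63
position: [0.5756, 0.1026, 0.0775]
tcp_rot: [[-0.137, 0.991, 0.003], [0.991, 0.137, -0.0], [-0.0, 0.003, -1.0]]
force: [0.1, 0.4, -0.6]
opening: 0.457
grasp_force: 29.9
```

```bash
cat >> h.py <<'E'
X=np.array([-.1374,.9905,0]);Y=np.array([-.9905,-.1374,0]);O=np.array([.5608,.1945,0])
def tab(p): p=np.asarray(p)-O; return np.array([p@X,p@Y,p[2]])
E
python3 - <<'E'
from h import *
s,c=snap('tab2')
print("tcp in table",tab(s["position"]).round(4),s["force"].round(1))
print("pred stop ends",proj(c,[O-.016*X+.055*Y+[0,0,.022],O-.016*X-.055*Y+[0,0,.022]],s).round(1).tolist())
E
```

```text
5.6333 [0.5756 0.1026 0.0775] yaw 97.87 [-0.8 40.8 95.3 -0.  43.7 -8.7]
tcp in table [-0.093  -0.002   0.0775] [ 0.1  0.4 -0.6]
pred stop ends [[194.5, 131.9], [426.1, 132.0]]
```

View pics/tab2.png

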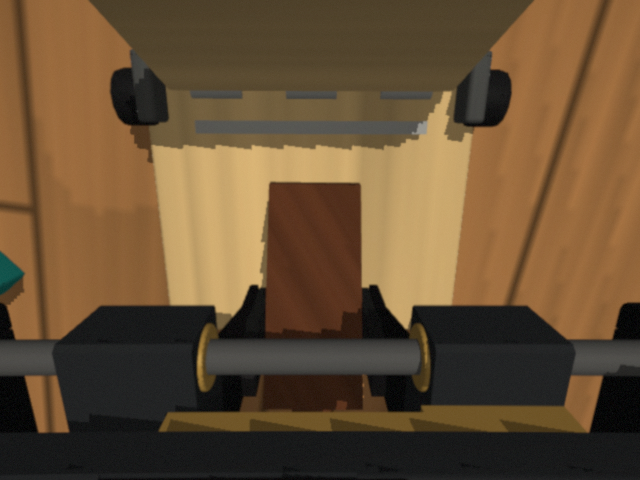

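The stop strip (195–426, rows 122–133) matches the prediction and is square to the gauge.

step_arm --pt "0 -0.004 0.03 0 0 0 1" --pt "0 -0.004 0.055 0 0 0 1" --pt "0 -0.004 0.06 0 0 0 1" --pt "0.02 -0.004 0.063 0 0 0 1" --pt "0.04 -0.004 0.063 0 0 0 1" --pt "0.04 -0.004 0.063 0 0 0 1" --pt "0.04 -0.004 0.063 0 0 0 1" --pt "0.04 -0.004 0.063 0 0 0 1"

```text
time_s: 6.35
position: [0.5714, 0.1157, 0.0572]
tcp_rot: [[-0.139, 0.99, 0.0], [0.99, 0.139, -0.0], [-0.0, 0.0, -1.0]]
force: [-0.1, -0.5, -1.3]
opening: 0.454
grasp_force: 29.9
```

step_arm --pt "0 0 0 0 0 0 1" --pt "0 0 0 0 0 0 1" --pt "0 0 0 0 0 0 1"

```text
time_s: 6.6
position: [0.5714, 0.1153, 0.0571]
tcp_rot: [[-0.138, 0.99, 0.0], [0.99, 0.138, -0.0], [-0.0, 0.0, -1.0]]
force: [0.4, 0.1, -0.4]
opening: 0.458
grasp_force: 29.9
```

```bash
cat > st.py <<'E'
from rig import *; from h import *
s=read_state(); x=s["tcp_rot"]
print(s["time_s"],"tcp",s["position"].round(4),"table",tab(s["position"]).round(4),"yaw",np.degrees(np.arctan2(x[1,0],x[0,0])).round(2),"F(table)",(s["force"]@np.c_[X,Y,[0,0,1]]).round(1),"grip",round(s["opening"],3),round(s["grasp_force"],1))
E
python3 st.py
```

```text
6.6 tcp [0.5714 0.1153 0.0571] table [-0.0799  0.0004  0.0571] yaw 97.95 F(table) [ 0.  -0.4 -0.4] grip 0.458 29.9
```

step_arm --pt "0.01 0 0.002 0 0 0 1" --pt "0.016 0 0.005 0 0 0 1" --pt "0.016 0 0.008 0 0 0 1" --pt "0.016 0 0.008 0 0 0 1"

```text
time_s: 6.93
position: [0.5705, 0.1205, 0.0548]
tcp_rot: [[-0.139, 0.99, -0.0], [0.99, 0.139, 0.0], [0.0, -0.0, -1.0]]
force: [-0.8, 0.8, 1.2]
opening: 0.46
grasp_force: 29.9
```

step_arm --pt "0.003 0 0 0 0 0 1" --pt "0.006 0 0 0 0 0 1" --pt "0.01 0 0 0 0 0 1" --pt "0.01 0 0 0 0 0 1"

```text
time_s: 7.27
position: [0.5706, 0.1227, 0.0548]
tcp_rot: [[-0.139, 0.99, 0.001], [0.99, 0.139, -0.001], [-0.001, 0.001, -1.0]]
force: [0.2, -2.3, 1.9]
opening: 0.459
grasp_force: 29.9
```

```bash
python3 st.py
```

```text
7.2667 tcp [0.5706 0.1227 0.0548] table [-0.0725  0.0001  0.0548] yaw 98.01 F(table) [-2.3  0.1  1.9] grip 0.459 29.9
```

step_arm --pt "0.003 0 0 0 0 0 1" --pt "0.006 0 0 0 0 0 1" --pt "0.006 0 0 0 0 0 1"

```text
time_s: 7.52
position: [0.5707, 0.1229, 0.055]
tcp_rot: [[-0.141, 0.99, 0.001], [0.99, 0.141, -0.003], [-0.003, 0.001, -1.0]]
force: [0.0, -8.1, 2.0]
opening: 0.457
grasp_force: 29.9
```

```bash
python3 st.py
```

```text
7.5167 tcp [0.5707 0.1229 0.055 ] table [-0.0723  0.      0.055 ] yaw 98.09 F(table) [-8.   1.1  2. ] grip 0.457 29.9
```

step_arm --pt "-0.004 0 0 0 0 0 1" --pt "-0.004 0 0 0 0 0 -0.5" --pt "-0.004 0 0 0 0 0 -0.5" --pt "-0.004 0 0 0 0 0 -0.5" --pt "-0.004 0 0 0 0 0 -0.5" --pt "-0.004 0 -0.08 0 0 0 -0.5" --pt "-0.004 0 -0.2 0 0 0 -0.5" --pt "-0.004 0 -0.3 0 0 0 -0.5"

```text
time_s: 8.18
position: [0.5695, 0.1241, 0.1452]
tcp_rot: [[-0.139, 0.99, -0.002], [0.99, 0.139, 0.0], [0.001, -0.002, -1.0]]
force: [1.1, 0.5, 0.2]
opening: 0.743
grasp_force: 0.0
```

step_arm --pt "0 0 -0.13 0 0 0 1" --pt "0 0 -0.25 0 0 0 1" --pt "0 0 -0.25 0 0 0 1" --pt "0 0 -0.25 0 0 0 1" --pt "0 0 -0.25 0 0 0 1"

```text
time_s: 8.6
position: [0.5693, 0.124, 0.2192]
tcp_rot: [[-0.139, 0.99, -0.001], [0.99, 0.139, 0.0], [0.0, -0.001, -1.0]]
force: [-0.4, 0.2, 0.4]
opening: 0.459
grasp_force: 0.0
```

```bash
python3 - <<'E'
from h import *
s,c=snap('tab3')
P=O-.072*X; f=[.056,-.02,.024],[.056,.02,.024],[-.028,.02,.063],[-.028,-.02,.063]
print("pred gauge corners",proj(c,[P+a*X+b*Y+[0,0,z] for a,b,z in f],s).round(0).tolist())
import rig
sd=rig.capture("side"); cv2.imwrite("pics/side1.png",sd["image"][:,:,::-1]); pickle.dump(sd,open("side1.pkl","wb"))
im=np.vstack([c["image"][:300],]); cv2.imwrite("pics/cmp.png",np.hstack([c["image"][:300,100:540],cv2.resize(sd["image"][200:350,190:365],(350,300),interpolation=cv2.INTER_CUBIC)])[:,:,::-1])
E
python3 st.py
```

```text
8.6 [0.5693 0.124  0.2192] yaw 97.98 [ 1.3 28.9 90.   0.  61.2 -6.7]
pred gauge corners [[340.0, 156.0], [292.0, 156.0], [291.0, 266.0], [341.0, 267.0]]
8.7 tcp [0.5687 0.1238 0.2178] table [-0.0711  0.0019  0.2178] yaw 97.97 F(table) [ 0.6 -0.3 -0.1] grip 0.365 0.0
```

View pics/cmp.png

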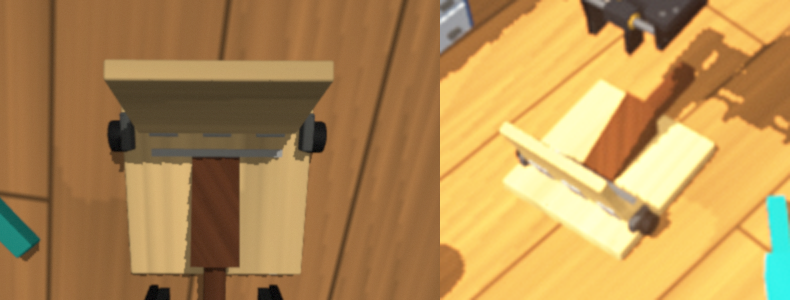

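Gauge is home, exactly at the predicted corners (292/340, row 157), tail overhanging the front; leaf leaning back slightly. Now go behind the leaf with fingers shut.

step_arm --pt "0.13 0.004 0 0 0 0 1" --pt "0.26 0.004 0 0 0 0 1" --pt "0.39 0.004 0 0 0 0 1" --pt "0.5 0.004 0 0 0 0 1" --pt "0.52 0.004 0 0 0 0 1" --pt "0.52 0.004 0.12 0 0 0 1" --pt "0.52 0.004 0.24 0 0 0 1" --pt "0.52 0.004 0.32 0 0 0 1"

```text
time_s: 9.37
position: [0.5473, 0.2777, 0.1195]
tcp_rot: [[-0.14, 0.99, -0.006], [0.99, 0.139, -0.002], [-0.001, -0.006, -1.0]]
force: [-1.9, -0.2, -0.5]
opening: 0.007
grasp_force: 0.0
```

step_arm --pt "-0.03 0 0 0 0 0 1" --pt "-0.06 0 0 0 0 0 1" --pt "-0.09 0 0 0 0 0 1" --pt "-0.09 0 0 0 0 0 1"

```text
time_s: 9.7
position: [0.5549, 0.2496, 0.1251]
tcp_rot: [[-0.136, 0.991, 0.002], [0.991, 0.136, 0.0], [-0.0, 0.002, -1.0]]
force: [-0.8, -0.7, 0.8]
opening: 0.004
grasp_force: 0.0
```

```bash
python3 st.py; python3 - <<'E'
from h import *
s,c=pickle.load(open("tab3.pkl","rb"))
for t in range(90,116,3):
    a=np.radians(t); print(t,proj(c,[O-.11*np.cos(a)*X+y*Y+[0,0,.016+.11*np.sin(a)] for y in(.065,-.065)],s).round(0).tolist())
E
```

```text
9.7 tcp [0.5549 0.2496 0.1251] table [ 0.0553 -0.0017  0.1251] yaw 97.81 F(table) [-0.6  0.9  0.8] grip 0.004 0.0
90 [[204.0, 141.0], [431.0, 142.0]]
93 [[203.0, 131.0], [432.0, 131.0]]
96 [[202.0, 120.0], [433.0, 121.0]]
99 [[202.0, 110.0], [433.0, 110.0]]
102 [[202.0, 99.0], [434.0, 99.0]]
105 [[201.0, 88.0], [434.0, 89.0]]
108 [[201.0, 78.0], [434.0, 78.0]]
111 [[202.0, 68.0], [434.0, 68.0]]
114 [[202.0, 58.0], [434.0, 58.0]]
```

step_arm --pt "-0.03 0.003 -0.005 0 0 0 1" --pt "-0.06 0.003 -0.01 0 0 0 1" --pt "-0.09 0.003 -0.015 0 0 0 1" --pt "-0.113 0.003 -0.02 0 0 0 1"

```text
time_s: 10.03
position: [0.559, 0.2212, 0.1332]
tcp_rot: [[-0.136, 0.991, 0.002], [0.991, 0.136, 0.007], [0.007, 0.003, -1.0]]
force: [-4.7, 10.2, 6.7]
opening: 0.006
grasp_force: 5.5
```

```bash
python3 st.py
```

```text
10.0333 tcp [0.559  0.2212 0.1332] table [ 0.0267 -0.0019  0.1332] yaw 97.82 F(table) [10.7  3.3  6.7] grip 0.006 5.5
```

step_arm --pt "-0.026 0 -0.002 0 0 0 1" --pt "-0.053 0 -0.002 0 0 0 1" --pt "-0.079 0 0.001 0 0 0 1" --pt "-0.105 0 0.004 0 0 0 1" --pt "-0.13 0 0.011 0 0 0 1" --pt "-0.155 0 0.02 0 0 0 1" --pt "-0.18 0 0.032 0 0 0 1" --pt "-0.202 0 0.045 0 0 0 1"

```text
time_s: 10.7
position: [0.5685, 0.1591, 0.1206]
tcp_rot: [[-0.138, 0.99, 0.005], [0.99, 0.138, 0.003], [0.002, 0.005, -1.0]]
force: [-4.4, 4.0, 14.7]
opening: 0.007
grasp_force: 6.0
```

```bash
python3 st.py
```

```text
10.7 tcp [0.5685 0.1591 0.1206] table [-0.0361 -0.0028  0.1206] yaw 97.91 F(table) [ 4.6  3.8 14.7] grip 0.007 6.0
```

step_arm --pt "-0.021 0 0.015 0 0 0 1" --pt "-0.042 0 0.032 0 0 0 1" --pt "-0.06 0 0.051 0 0 0 1" --pt "-0.077 0 0.071 0 0 0 1" --pt "-0.087 0 0.083 0 0 0 1" --pt "-0.087 0 0.083 0 0 0 1"

```text
time_s: 11.2
position: [0.5726, 0.131, 0.0946]
tcp_rot: [[-0.138, 0.99, 0.004], [0.99, 0.138, -0.001], [-0.001, 0.004, -1.0]]
force: [-1.9, -2.1, 6.8]
opening: 0.003
grasp_force: 3.1
```

```bash
python3 st.py
```

```text
11.2 tcp [0.5726 0.131  0.0946] table [-0.0645 -0.003   0.0946] yaw 97.92 F(table) [-1.8  2.2  6.8] grip 0.003 3.1
```

step_arm --pt "-0.004 0 0.006 0 0 0 1" --pt "-0.006 0 0.01 0 0 0 1" --pt "-0.006 0 0.01 0 0 0 1"

```text
time_s: 11.45
position: [0.5729, 0.1294, 0.0921]
tcp_rot: [[-0.139, 0.99, 0.005], [0.99, 0.139, -0.001], [-0.002, 0.005, -1.0]]
force: [-3.1, -1.4, 11.6]
opening: 0.004
grasp_force: 4.5
```

```bash
python3 st.py
```

```text
11.45 tcp [0.5729 0.1294 0.0921] table [-0.0661 -0.003   0.0921] yaw 97.96 F(table) [-1.   3.2 11.6] grip 0.004 4.5
```

step_arm --pt "-0.002 0 0.004 0 0 0 1" --pt "-0.003 0 0.007 0 0 0 1" --pt "-0.003 0 0.007 0 0 0 1"

```text
time_s: 11.7
position: [0.573, 0.1282, 0.0902]
tcp_rot: [[-0.139, 0.99, 0.005], [0.99, 0.139, -0.002], [-0.002, 0.005, -1.0]]
force: [-2.9, -3.4, 12.9]
opening: 0.008
grasp_force: 5.0
```

```bash
python3 st.py
```

```text
11.7 tcp [0.573  0.1282 0.0902] table [-0.0673 -0.003   0.0902] yaw 97.98 F(table) [-2.9  3.4 12.9] grip 0.008 5.0
```

step_arm --pt "0 0 0.003 0 0 0 1" --pt "0 0 0.006 0 0 0 1" --pt "0 0 0.006 0 0 0 1"

```text
time_s: 11.95
position: [0.5732, 0.1282, 0.0893]
tcp_rot: [[-0.139, 0.99, 0.005], [0.99, 0.139, -0.002], [-0.003, 0.005, -1.0]]
force: [-4.0, -3.2, 16.7]
opening: 0.003
grasp_force: 7.2
```

```bash
python3 st.py
```

```text
11.95 tcp [0.5732 0.1282 0.0893] table [-0.0674 -0.0032  0.0893] yaw 97.99 F(table) [-2.6  4.4 16.7] grip 0.003 7.2
```

step_arm --pt "0 0 0.003 0 0 0 1" --pt "0 0 0.005 0 0 0 1" --pt "0 0 0.005 0 0 0 1" --pt "0 0 0.005 0 0 0 1"

```text
time_s: 12.28
position: [0.5733, 0.1281, 0.0891]
tcp_rot: [[-0.139, 0.99, 0.006], [0.99, 0.139, -0.002], [-0.003, 0.006, -1.0]]
force: [-5.8, -3.2, 25.0]
opening: 0.005
grasp_force: 10.8
```

```bash
python3 st.py
```

```text
12.2833 tcp [0.5733 0.1281 0.0891] table [-0.0675 -0.0032  0.0891] yaw 98.0 F(table) [-2.4  6.2 25. ] grip 0.005 10.8
```

Hard contact (8 N more for 0.2 mm): the leaf bears on the gauge. Lift off, move to the tail.

step_arm --pt "0 0 -0.1 0 0 0 1" --pt "0 0 -0.2 0 0 0 1" --pt "-0.1 -0.008 -0.3 0 0 0 -0.2" --pt "-0.2 -0.008 -0.33 0 0 0 -0.2" --pt "-0.308 -0.008 -0.33 0 0 0 -0.2" --pt "-0.308 -0.008 -0.33 0 0 0 -0.2" --pt "-0.308 -0.008 -0.33 0 0 0 -0.2" --pt "-0.308 -0.008 -0.33 0 0 0 -0.2"

```text
time_s: 12.95
position: [0.5819, 0.0376, 0.1828]
tcp_rot: [[-0.137, 0.991, 0.001], [0.991, 0.137, 0.0], [0.0, 0.001, -1.0]]
force: [0.1, 0.7, -0.9]
opening: 0.371
grasp_force: 0.0
```

```bash
python3 st.py; python3 - <<'E'
from h import *
import rig
s,c=snap('tail1')
P=O-.072*X
print("pred tail end",proj(c,[P-.131*X+y*Y+[0,0,.038] for y in(.01,-.01)]+[P-.03*X+y*Y+[0,0,.038] for y in(.01,-.01)],s).round(0).tolist())
sc=rig.capture("scene"); cv2.imwrite("pics/cmp2.png",np.hstack([c["image"][:400,100:540],cv2.resize(sc["image"][150:300,290:430],(373,400),interpolation=cv2.INTER_CUBIC)])[:,:,::-1])
E
```

```text
12.95 tcp [0.5819 0.0376 0.1828] table [-0.1583  0.0007  0.1828] yaw 97.89 F(table) [ 0.7 -0.2 -0.9] grip 0.371 0.0
12.95 [0.5819 0.0376 0.1828] yaw 97.89 [ -7.3  31.6  91.9   0.   56.4 -15.2]
pred tail end [[302.0, 290.0], [328.0, 290.0], [301.0, 160.0], [329.0, 160.0]]
```

View pics/cmp2.png

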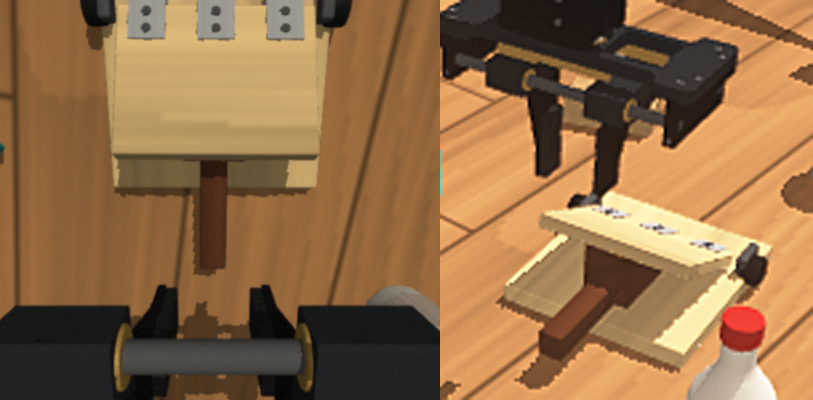

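The leaf lies on the wedge, and the tail protrudes with its end at row ~268 (bar 85 mm long, so the pinch point is 25 mm ahead of its end). The glue bottle is near on the right, so check clearance to the gripper body.

```bash
python3 - <<'E'
from h import *
s,c=pickle.load(open("tab1.pkl","rb"))
for p,z in(([507,285],.16),([440,232],.0)): q=onz(c,[p],z,s)[0]; print(q.round(3),tab(q).round(3))
d=pickle.load(open("d0.pkl","rb"))
for n,p,q in(("scene",[404,272],[396,335]),("side",[267,152],[272,194])):
    a=onz(d[n],[p],.16)[0]; print(n,"top",a.round(3),tab(a).round(3))
print(tri([(d["scene"],[404,272],0),(d["side"],[267,152],0)]))
E
```

```text
[ 0.753 -0.019  0.16 ] [-0.237 -0.161  0.16 ]
[ 0.738 -0.014  0.   ] [-0.231 -0.147  0.   ]
scene top [ 0.761 -0.031  0.16 ] [-0.251 -0.167  0.16 ]
side top [ 0.752 -0.019  0.16 ] [-0.237 -0.16   0.16 ]
[ 0.75687356 -0.02346676  0.15339706]
```

step_arm --pt "-0.005 0.002 0.1 0 0 0 -0.2" --pt "-0.005 0.002 0.22 0 0 0 -0.2" --pt "-0.005 0.002 0.34 0 0 0 -0.2" --pt "-0.005 0.002 0.43 0 0 0 -0.2" --pt "-0.005 0.002 0.49 0 0 0 -0.2" --pt "-0.005 0.002 0.49 0 0 0 -0.2" --pt "-0.005 0.002 0.49 0 0 0 -0.2" --pt "-0.005 0.002 0.49 0 0 0 -0.2"

```text
time_s: 13.72
position: [0.5833, 0.0371, 0.0357]
tcp_rot: [[-0.14, 0.99, 0.001], [0.99, 0.14, -0.0], [-0.0, 0.001, -1.0]]
force: [0.0, 1.0, 0.6]
opening: 0.603
grasp_force: 0.0
```

```bash
python3 st.py
```

```text
13.7167 tcp [0.5833 0.0371 0.0357] table [-0.159  -0.0007  0.0357] yaw 98.03 F(table) [ 1.  -0.2  0.6] grip 0.603 0.0
```

step_arm --pt "0 0 0.004 0 0 0 1" --pt "0 0 0.004 0 0 0 1" --pt "0 0 0.004 0 0 0 1" --pt "0 0 0.004 0 0 0 1" --pt "0 0 0.004 0 0 0 1" --pt "0 0 0.004 0 0 0 1" --pt "0 0 0.004 0 0 0 1" --pt "0 0 0.004 0 0 0 1"

```text
time_s: 14.38
position: [0.5827, 0.0363, 0.034]
tcp_rot: [[-0.139, 0.99, 0.0], [0.99, 0.139, -0.0], [-0.0, 0.0, -1.0]]
force: [0.1, -1.4, 3.2]
opening: 0.228
grasp_force: 30.0
```

```bash
python3 st.py
```

```text
14.3833 tcp [0.5827 0.0363 0.034 ] table [-0.1597  0.      0.034 ] yaw 97.96 F(table) [-1.4  0.1  3.2] grip 0.228 30.0
```

step_arm --pt "-0.02 0 0 0 0 0 1" --pt "-0.06 0 0 0 0 0 1" --pt "-0.11 0 0 0 0 0 1" --pt "-0.18 0 0 0 0 0 1" --pt "-0.26 0 0 0 0 0 1" --pt "-0.34 0 0 0 0 0 1" --pt "-0.42 0 0 0 0 0 1" --pt "-0.48 0 0 0 0 0 1"

```text
time_s: 15.05
position: [0.6029, -0.1105, 0.0332]
tcp_rot: [[-0.137, 0.991, 0.001], [0.991, 0.137, -0.002], [-0.002, 0.001, -1.0]]
force: [0.8, -0.2, -1.4]
opening: 0.225
grasp_force: 30.0
```

step_arm --pt "0 0 0 0 0 0 1" --pt "0 0 0 0 0 0 1" --pt "0 0 0.02 0 0 0 1" --pt "0 0 0.035 0 0 0 1" --pt "0 0 0.045 0 0 0 1" --pt "0 0 0.045 0 0 0 1" --pt "0 0 0.045 0 0 0 1"

```text
time_s: 15.63
position: [0.6023, -0.1063, 0.0253]
tcp_rot: [[-0.141, 0.99, 0.0], [0.99, 0.141, -0.002], [-0.002, -0.0, -1.0]]
force: [-9.0, -2.1, 32.2]
opening: 0.228
grasp_force: 47.0
```

```bash
python3 st.py
```

```text
15.6333 tcp [ 0.6023 -0.1063  0.0253] table [-3.037e-01  2.000e-04  2.530e-02] yaw 98.13 F(table) [-0.8  9.2 32.2] grip 0.228 47.0
```

The fingertips have reached the bench while the gauge is still ~7 mm up (the tips stand below its underside). Ease up, pitch the nose down to the bench, then release.

step_arm --pt "0 0 -0.02 0 0 0 1" --pt "0 0 -0.02 0 -0.02 0 1" --pt "0 0 -0.02 0 -0.04 0 1" --pt "0 0 -0.02 0 -0.06 0 1" --pt "0 0 -0.02 0 -0.065 0 1" --pt "0 0 -0.02 0 -0.065 0 1" --pt "0 0 -0.02 0 -0.065 0 1"

```text
time_s: 16.22
position: [0.6022, -0.1052, 0.0257]
tcp_rot: [[-0.138, 0.99, 0.006], [0.989, 0.139, -0.049], [-0.05, -0.001, -0.999]]
force: [0.3, 3.2, 4.1]
opening: 0.224
grasp_force: 32.4
```

```bash
python3 st.py
```

```text
16.2167 tcp [ 0.6022 -0.1052  0.0257] table [-3.025e-01  1.000e-04  2.570e-02] yaw 97.97 F(table) [ 3.1 -0.7  4.1] grip 0.224 32.4
```

step_arm --pt "0 0 -0.003 0 0 0 -0.2" --pt "0 0 -0.003 0 0 0 -0.2" --pt "0 0 -0.003 0 0 0 -0.2" --pt "0 0 -0.003 0 0 0 -0.2" --pt "0 0 -0.003 0 0 0 -0.2" --pt "0 0 -0.1 0 0 0 -0.2" --pt "0 0 -0.22 0 0 0 -0.2" --pt "0 0 -0.35 0 0 0 -0.2"

```text
time_s: 16.88
position: [0.6004, -0.1008, 0.1303]
tcp_rot: [[-0.138, 0.99, 0.003], [0.989, 0.138, -0.049], [-0.049, -0.004, -0.999]]
force: [1.4, -0.5, -0.3]
opening: 0.593
grasp_force: 0.0
```

step_arm --pt "0 0 -0.13 0 0.065 0 -0.2" --pt "0 0 -0.26 0 0.065 0 1" --pt "0 0 -0.38 0 0.065 0 1" --pt "0 0 -0.38 0 0.065 0 1" --pt "0 0 -0.38 0 0.065 0 1"

```text
time_s: 17.3
position: [0.6023, -0.0957, 0.2478]
tcp_rot: [[-0.138, 0.99, 0.006], [0.99, 0.138, -0.002], [-0.003, 0.006, -1.0]]
force: [-0.5, -0.8, -1.2]
opening: 0.384
grasp_force: 0.0
```

```bash
python3 st.py; python3 - <<'E'
from h import *
import rig
s,c=snap('out1')
sc=rig.capture("side");pickle.dump(sc,open("side2.pkl","wb"))
cv2.imwrite("pics/cmp3.png",np.hstack([c["image"][:400,100:540],cv2.resize(sc["image"][110:310,190:370],(360,400),interpolation=cv2.INTER_CUBIC)])[:,:,::-1])
E
```

```text
17.3 tcp [ 0.6023 -0.0957  0.2478] table [-0.2932 -0.0013  0.2478] yaw 97.96 F(table) [-0.7  0.6 -1.2] grip 0.384 0.0
17.3 [ 0.6023 -0.0957  0.2478] yaw 97.96 [-19.5  28.9  84.6  -0.   66.1 -27.5]
```

View pics/cmp3.png

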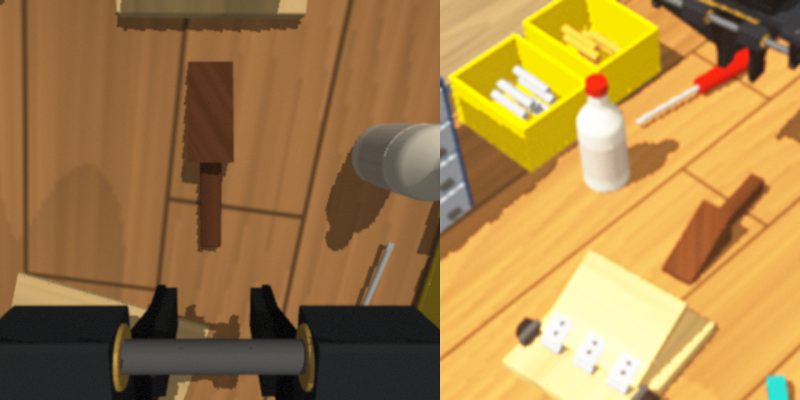

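The gauge stands on the bench about 35 mm clear of the table, the leaf stays at its slope, and the bystanders are untouched. Now the press check near the free edge.

step_arm --pt "0.13 0 0 0 0 0 1" --pt "0.26 0 0 0 0 0 1" --pt "0.39 0 0 0 0 0 1" --pt "0.52 0 0 0 0 0 1" --pt "0.64 0 0 0 0 0 1" --pt "0.71 0 0.1 0 0 0 1" --pt "0.71 0 0.22 0 0 0 1" --pt "0.71 0 0.34 0 0 0 1"

```text
time_s: 18.07
position: [0.5702, 0.1177, 0.1406]
tcp_rot: [[-0.142, 0.99, -0.001], [0.99, 0.142, -0.0], [0.0, -0.001, -1.0]]
force: [0.5, 0.1, -0.4]
opening: 0.005
grasp_force: 0.0
```

step_arm --pt "0 0 0.07 0 0 0 1" --pt "0 0 0.1 0 0 0 1" --pt "0 0 0.1 0 0 0 1" --pt "0 0 0.1 0 0 0 1" --pt "0 0 0.1 0 0 0 1"

```text
time_s: 18.48
position: [0.5725, 0.1156, 0.1137]
tcp_rot: [[-0.138, 0.99, 0.002], [0.99, 0.138, 0.0], [-0.0, 0.002, -1.0]]
force: [0.6, -0.4, 0.1]
opening: 0.006
grasp_force: 0.0
```

```bash
python3 st.py
```

```text
18.4833 tcp [0.5725 0.1156 0.1137] table [-0.0797 -0.0007  0.1137] yaw 97.94 F(table) [-0.5 -0.6  0.1] grip 0.006 0.0
```

step_arm --pt "-0.012 0 0.02 0 0 0 1" --pt "-0.012 0 0.04 0 0 0 1" --pt "-0.012 0 0.046 0 0 0 1" --pt "-0.012 0 0.046 0 0 0 1" --pt "-0.012 0 0.046 0 0 0 1"

```text
time_s: 18.9
position: [0.572, 0.1121, 0.0992]
tcp_rot: [[-0.138, 0.99, 0.0], [0.99, 0.138, 0.0], [0.0, 0.0, -1.0]]
force: [-0.0, -0.8, -0.1]
opening: 0.003
grasp_force: 0.0
```

step_arm --pt "0 0 0.003 0 0 0 1" --pt "0 0 0.006 0 0 0 1" --pt "0 0 0.006 0 0 0 1"

```text
time_s: 19.15
position: [0.5723, 0.1122, 0.0974]
tcp_rot: [[-0.139, 0.99, 0.001], [0.99, 0.139, -0.0], [-0.0, 0.001, -1.0]]
force: [0.5, -0.2, 1.6]
opening: 0.002
grasp_force: 0.4
```

```bash
python3 st.py
```

```text
19.15 tcp [0.5723 0.1122 0.0974] table [-0.0831 -0.      0.0974] yaw 97.97 F(table) [-0.3 -0.4  1.6] grip 0.002 0.4
```

Contact begins, so add a little.

step_arm --pt "0 0 0.0015 0 0 0 1" --pt "0 0 0.0015 0 0 0 1" --pt "0 0 0.0015 0 0 0 1"

```text
time_s: 19.4
position: [0.5723, 0.1122, 0.0972]
tcp_rot: [[-0.139, 0.99, 0.001], [0.99, 0.139, -0.0], [-0.0, 0.001, -1.0]]
force: [0.2, -0.5, 3.3]
opening: 0.003
grasp_force: 1.2
```

```bash
python3 st.py
```

```text
19.4 tcp [0.5723 0.1122 0.0972] table [-0.0831 -0.0001  0.0972] yaw 97.97 F(table) [-0.6 -0.1  3.3] grip 0.003 1.2
```

step_arm --pt "0 0 0.0005 0 0 0 1" --pt "0 0 0.0005 0 0 0 1" --pt "0 0 0.0005 0 0 0 1" --pt "0 0 0.0005 0 0 0 1" --pt "0 0 0.0005 0 0 0 1"

```text
time_s: 19.82
position: [0.5723, 0.1122, 0.097]
tcp_rot: [[-0.139, 0.99, 0.001], [0.99, 0.139, -0.0], [-0.0, 0.001, -1.0]]
force: [-0.2, -0.7, 5.4]
opening: 0.009
grasp_force: 2.3
```

step_arm --pt "0 0 -0.02 0 0 0 1" --pt "0 0 -0.08 0 0 0 1" --pt "0 0 -0.2 0 0 0 1" --pt "0 0 -0.32 0 0 0 1" --pt "-0.1 0 -0.45 0 0 0 1" --pt "-0.2 0 -0.5 0 0 0 1" --pt "-0.25 0 -0.5 0 0 0 1" --pt "-0.25 0 -0.5 0 0 0 1"

```text
time_s: 20.48
position: [0.5839, 0.0349, 0.2486]
tcp_rot: [[-0.135, 0.991, 0.004], [0.991, 0.135, -0.002], [-0.002, 0.004, -1.0]]
force: [0.7, 1.0, -0.3]
opening: 0.005
grasp_force: 0.0
```

```bash
python3 - <<'E'
from h import *
s,c=snap('fin')
hsv=cv2.cvtColor(c["image"],cv2.COLOR_RGB2GRAY).astype(float)
for t in (23,25,27):
    a=np.radians(t); print(t,proj(c,[O+(-.11*np.cos(a)+h*np.sin(a))*X+y*Y+[0,0,.016+.11*np.sin(a)+h*np.cos(a)] for h,y in((.012,.065),(.012,-.065))],s).round(1).tolist())
u=290; print([(v,int(hsv[v,u])) for v in range(60,230,1) if abs(hsv[v+1,u]-hsv[v-1,u])>18])
d=pickle.load(open("side2.pkl","rb"))
import rig; n=rig.capture("side"); D=cv2.absdiff(n["image"],d["image"]).max(2); D=(D[140:460,20:320]>40); print("leaf/bystander diff px",D.sum())
E
```

```text
20.4833 [0.5839 0.0349 0.2486] yaw 97.77 [ -7.5  27.   88.1  -0.1  64.7 -15.2]
23 [[229.3, 144.5], [394.6, 144.2]]
25 [[228.3, 142.1], [395.6, 141.9]]
27 [[227.2, 139.6], [396.7, 139.3]]
[(141, 148), (142, 133), (143, 105), (144, 75), (148, 81), (172, 75), (173, 56), (179, 56), (180, 72)]
leaf/bystander diff px 1523
```

```bash
python3 -c "
from rig import *; print(hand_in())"
```

```text
the job is handed in; nothing more can be done
None
```

I set the leaf to 25° on the flat gauge, stood the gauge on the bench about 35 mm clear of the table, pressed the leaf's free edge with up to 5.4 N and it held, and handed in at about 20 s; the last camera check put it at about 24.5° ± 1°, I pressed the leaf onto the gauge to 25 N (target 15 to 22 N), and the gauge's tail dropped a few millimetres on release.

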